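# Unload the welding jig and hang the bracket

## Task

The bracket in the welding jig is finished: swing the toggle clamp's red handle right back so that the clamp stands fully open, lift the bracket out of the jig, and hang it by its big round eye on the empty peg of the grey rail. Leave the clamp open, and do not disturb the two brackets already hanging there or anything else on the bench.

Things in the scene. Friction and masses are not known exactly. Their poses are not given: they have to be found in the camera images.
- clamp_grip (a point): Centre of the red round grip (22 mm thick, 95 mm long, along this point's z axis) of the toggle clamp's handle, 105 mm from the handle's pivot; it moves with the handle. Shut, the handle stands upright, its top 182 mm above the bench. About 100 mm of free space lies between it and the bracket's eye plate, crossed only by the clamp's arm, below 65 mm height.
- clamp_pivot (a point): Handle's pivot, fixed on the jig, 32 mm above the bench. Axes are the jig's: z up, +y level from the bracket towards the clamp, x along the pivot pin. The handle swings from upright over towards +y, away from the bracket; the clamp's arm rises and swings back with it.
- clamp_handle (a joint): Angle of the clamp's handle, rad: 0 = upright, clamp locked on the bracket's foot; 1.4 = its stop, leaning back, clamp fully open. It is stiff (about 3 to 6 N at the grip) and stays where it is left. Open, the arm and its rubber tip stand below 135 mm above the bench and over 40 mm from the bracket's eye plate, on the clamp's side.
- jig_seat (a point): Where the bracket's foot stands in the welding jig, centre, 12 mm above the bench, 119 mm from clamp_pivot towards -y; axes as clamp_pivot. The blue jig plate is 140 mm (x) by 220 mm (y) by 12 mm. Stops 16 mm high surround the foot on three sides with 1.5 mm play, so it has to go straight up by 20 mm first.
- bracket_mid (a point): Centre of the welded aluminium bracket in the jig (about 0.3 kg): level foot plate 90 (x) by 64 (y) by 8 mm and, upright on its middle, an eye plate 54 mm wide (x), 10 mm thick (y). It is 140 mm high; this point is 70 mm above its underside. z up, y square to the eye plate, along the eye's axis. It can be pinched by the top of the eye plate, above the eye.
- bracket_eye (a point): Centre of the bracket's eye: round hole of 32 mm diameter through the eye plate along y, 92 mm above the foot's underside, 48 mm below the top (32 mm of plate above the hole). Axes as bracket_mid.
- peg_root (a point): Empty peg of the rail: point on its axis at the rail's front face, 135 mm above the bench. The peg is a round steel bar of 12 mm diameter, 110 mm long, pointing away from the rail, towards the robot and 10 degrees upwards. Axes: -x along the peg from root to tip, y level along the rail, z square to both. Which of the three pegs is empty varies.
- peg_tip (a point): Tip (round end) of the empty peg, 110 mm from peg_root along the peg and 19 mm higher. Axes as peg_root.
- rail: Grey hanging rail: 30 mm square tube, 460 mm long along y, its top 150 mm above the bench, on two end posts; three pegs 130 mm apart on its front (-x) face, brackets like the task's on two of them. Origin: on the bench under the middle of the front face.
- hung_b_eye (a point): Eye centre of one bracket that already hangs on the rail (same size), its eye plate about 65 mm out from the rail, its top 187 mm above the bench. Leave it hanging.
- hung_c_eye (a point): Eye centre of the other bracket that already hangs on the rail, likewise. Leave it hanging.
- mug: Steel mug with lid, 72 mm in diameter, 110 mm high; origin under its centre. Leave alone.
- chipping_hammer: Chipping hammer lying on the bench, 250 mm long; origin under its middle, x along the handle. Leave alone.
- magnet_square: Red welding magnet, flat triangle of about 100 mm, 16 mm thick, lying on the bench. Leave alone.
- wire_brush: Wire brush lying on the bench, 240 mm long. Leave alone.
- spanner: Spanner lying on the bench, 200 mm long. Leave alone.
- tube_offcut: Square steel tube offcut, 110 by 40 by 40 mm, lying on the bench. Leave alone.
There are look-alikes about, which are no part of the job. What is shaped like the part that bears bracket_mid but blue is not meant.

How it is judged:
By the outcome, as a careful person would: the job done as asked, in the order asked, and still so for the second after the job is handed in, with the robot touching nothing.
It also fails if it takes over 67 s, if anything falls off the work surface, if the arm or the gripper's body presses on something with over 40 N, if the wrist force passes 120 N, or if a joint passes its speed limit or range.

## Robot

A 6-joint arm with a two-finger parallel gripper is mounted at the origin on the work surface. World frame = base frame: x ahead of the robot, y to its left, z up, the work surface at z = 0. Lengths are in mm, angles in degrees, forces in N, time in s.
With the tool pointing down it reaches from about 350 to 850 mm from the base axis. Payload 8.1 kg.
Tool frame: the origin (TCP) lies at the very end of the fingers, on their centre line; the grasp point (between the pads) lies 19 mm behind it (r.grip_depth is the distance from the TCP to the grasp point, in mm); y points along the fingers, z is the direction in which the jaws open and shut, and the axes are right-handed (so a half turn about y gives the same grasp; the last joint's range is limited). The gripper opens to 85 mm and grips with 20 to 120 N. Pads are 22 mm wide; open, the fingers measure 114 mm over their backs; the gripper's body (76 mm by 85 mm) begins 54 mm behind the grasp point. The pads swing forward as they close: fully open they stand 13 mm farther back than shut.
Start: joints at [-4.893, 7.471, 85.268, -0, 87.261, -4.893], TCP at [600.004, 0.022, 231.292] pointing down, gripper open.
Joint ranges: [-169.43, 169.43], [-51.17, 129.36], [1.28, 143.12], [-76.62, 256.62], [0, 156.53], [-152.29, 152.29]. Speed limits (degrees/s): [136.94, 136.94, 159.86, 180, 180, 180].

## Interface

Orientations are given as [roll, pitch, yaw] about the fixed x, y, z axes, in that order (R = Rz(yaw) Ry(pitch) Rx(roll)).
In Python, from bench import readout, eyes, r gives the robot as it stands. The module is installed in compiled form; this text tells all that it offers.
- The arm moves only by the tool move_arm, never from a script. Its argument "motion" is text: rows parted by semicolons, each of 6 numbers parted by spaces: the shift along the world's x, y, z in cm, then the turn, a rotation vector about the world's x, y, z in degrees. A call has 1 to 10 rows; each row is the pose to reach, as a shift and turn from the pose commanded when the call began; what a row does not reach only later rows make up. A row lasts 1/12 s, in which the tool goes at most 41.7 mm and 7.16 degrees, less where a joint would pass 70% of its speed; a pose out of reach is approached as far as the arm can. A call with a gripper value outside its range is refused whole. "fingers" is the finger opening in cm, from 0 to 8.54, set as the call begins (left out, the last holds). The fingers move at their own pace and stop on an object; "squeeze" is the grip in N (left out, the last holds). Time passes only in rows, so rows that repeat a pose let the fingers close. It gives the time, the measured TCP pose, the force and the opening at its end, in the units of the state.
- readout.sense(): the state, without advancing time (a new reading comes with each control period).
- eyes.snapshot(name): name is "scene" or "side" or "wrist"; returns a dict with "image" (480x640x3 uint8, blue, green, red), "fx", "fy", "cx", "cy" (pixels), "dist_coeffs" ([k1, k2, p1, p2, k3] as OpenCV has them; the pictures are not rectified), "world_to_cam" (4x4, takes a point from world to camera coordinates). Camera axes: x right, y down, z forward; pixel columns grow to the right and rows downward; lengths in mm; the calibration is good to about 2 mm. A picture is of the moment at which its call begins. There is no depth.
- r.hand_in(): hands the job in, once; it reports no verdict.
The state is a dict: "time": time; "joint_pos": joint angles; "qd": joint speeds; "joint_efforts": joint torques, N m; "tool_pos": TCP position; "tcp_rot": TCP orientation; "ft_force": force on the tool from outside, world axes, zero at the start; "wrist_torque": the same for the moment, N m; "finger_gap": finger opening in mm.
Only numpy, scipy, OpenCV 4.12 (cv2) and the standard library are available. Lean on these libraries where they do the work, as an engineer would, in place of code of your own. Each camera call takes 0.05 s, during which the arm holds its last target. There are 200 camera calls.

## Working session

There is one attempt and no reset: what is moved stays moved. The work goes in short steps, Python scripts to look and compute and a tool call to move; the robot and the scene stay as the last step left them, time stands still between calls to the robot, and variables do not carry over. Pictures are saved under pics/ and viewed, about 8 in all and at most 12, crops included, and the job is handed in when it is done.

Besides the shell and the picture viewer there is one more tool, called after "Emit:" in YAML: its name, and indented under it one key for each argument. move_arm: Moves the arm, as the interface text tells. Its arguments: {"type":"object","properties":{"motion":{"type":"string"},"fingers":{"type":"number"},"squeeze":{"type":"number"}},"required":["motion"]}

```bash
mkdir -p pics; cat > h.py <<'E'
import numpy as np, cv2
from bench import readout, eyes, r
def snap(n,f=None):
    s=eyes.snapshot(n)
    if f: cv2.imwrite(f'pics/{f}.png',s['image'])
    return s
def ray(s,px):
    K=np.array([[s['fx'],0,s['cx']],[0,s['fy'],s['cy']],[0,0,1.]])
    u=cv2.undistortPoints(np.array([[px]],float),K,np.array(s['dist_coeffs'],float))[0,0]
    T=np.array(s['world_to_cam']);R=T[:3,:3];d=R.T@np.array([u[0],u[1],1.])
    return -R.T@T[:3,3], d/np.linalg.norm(d)
def onz(s,px,z):
    o,d=ray(s,px);return o+d*(z-o[2])/d[2]
def two(s1,p1,s2,p2):
    o1,d1=ray(s1,p1);o2,d2=ray(s2,p2)
    t=np.linalg.lstsq(np.c_[d1,-d2],o2-o1,rcond=None)[0]
    a=o1+d1*t[0];b=o2+d2*t[1];return (a+b)/2,np.linalg.norm(a-b)
def proj(s,P):
    K=np.array([[s['fx'],0,s['cx']],[0,s['fy'],s['cy']],[0,0,1.]])
    T=np.array(s['world_to_cam'])
    return cv2.projectPoints(np.array(P,float).reshape(-1,3),cv2.Rodrigues(T[:3,:3])[0],T[:3,3],K,np.array(s['dist_coeffs'],float))[0][:,0]
E
python3 - <<'E'
from h import *
import pickle
S={n:snap(n,n+'0') for n in('scene','side')}
pickle.dump(S,open('s0.pkl','wb'))
for n in S: print(n,ray(S[n],(320,240)),S[n]['fx'])
print(readout.sense())
E
```

```text
scene (array([1041.59082774, -395.00755859,  865.14465319]), array([-0.52763444,  0.42697902, -0.73436423])) 490.3271568415284
side (array([  38.5628782 , 1103.33650886,  836.93462666]), array([ 0.32910575, -0.79976444, -0.50206199])) 523.9779758929197
{'time': 0.1, 'joint_pos': array([-4.89195539e+00,  7.51260294e+00,  8.53213257e+01,  1.44696740e-03,
        8.72620645e+01, -4.89284106e+00]), 'qd': array([-0.03142811, -0.11553267, -0.06674794, -0.06223662,  0.11710356,
        0.05665534]), 'joint_efforts': array([ 1.52257860e-03, -5.70947063e+01, -5.01941299e+01, -1.80579236e-04,
        8.16394575e-03,  5.26326357e-05]), 'tool_pos': array([5.99515241e+02, 8.46310640e-02, 2.30346767e+02]), 'tcp_rot': array([-9.00955201e+01,  9.62741614e-03, -8.99991927e+01]), 'ft_force': array([-0.63470287,  0.19862166,  0.33045561]), 'wrist_torque': array([ 0.05579674, -0.00487962,  0.03402609]), 'finger_gap': 85.59083288727963}
```

View pics/scene0.png

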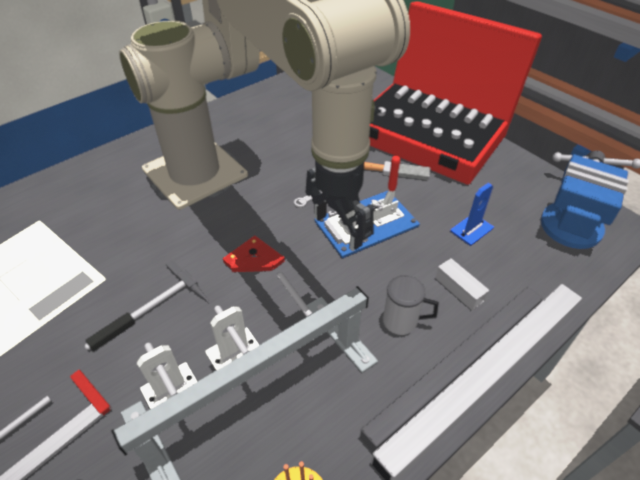

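View pics/side0.png

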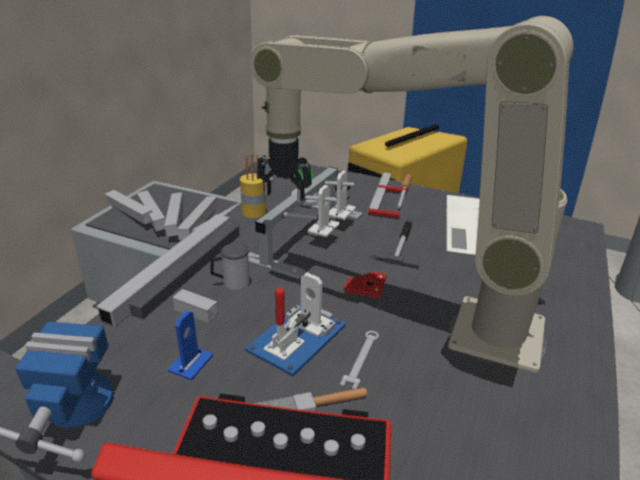

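The scene view shows the jig at (365,222), partly behind the gripper. Two brackets hang at (235,330) and (165,375), and the empty peg runs from (280,278) to (315,318). In the side view the jig is at (297,340), the red grip at (280,307) and the bracket eye at about (313,297).

```bash
python3 - <<'E'
from h import *
import pickle
S=pickle.load(open('s0.pkl','rb'))
a=S['side']['image'][165:385,220:380]; b=S['scene']['image'][160:420,200:440]
a=cv2.resize(a,None,fx=2.7,fy=2.7,interpolation=cv2.INTER_CUBIC);b=cv2.resize(b,None,fx=2.285,fy=2.285,interpolation=cv2.INTER_CUBIC)
h=max(len(a),len(b));print(a.shape,b.shape)
o=np.zeros((h,800,3),np.uint8);w=min(432,a.shape[1]);o[:len(a),:250]=0
# two separate pics
cv2.imwrite('pics/a.png',cv2.resize(S['side']['image'][165:385,200:400],(550,600),interpolation=cv2.INTER_CUBIC)) if 0 else None
A=cv2.resize(S['side']['image'][160:380,225:365],(382,600),interpolation=cv2.INTER_CUBIC)
B=cv2.resize(S['scene']['image'][150:390,260:427],(418,600),interpolation=cv2.INTER_CUBIC)
cv2.imwrite('pics/ab.png',np.hstack([A,B]))
s=S['side'];c=S['scene']
print('jig corners',[onz(s,p,12).round() for p in((346,323),(303,302),(247,345),(290,370))])
print('rail end side',onz(s,(263,220),150).round(),'scene rail top ends',onz(c,(120,440),150).round(),onz(c,(362,297),150).round())
m=cv2.inRange(s['image'][280:330,265:295].astype(int)@np.diag([1,1,1]).astype(int).astype(np.int64) .astype(np.uint8) if 0 else s['image'][280:330,265:295],(0,0,110),(80,80,255))
ys,xs=np.nonzero(m);print('grip side',xs.mean()+265,ys.mean()+280,ys.min()+280,ys.max()+280)
m=cv2.inRange(c['image'][150:200,380:405],(0,0,110),(80,80,255))
ys,xs=np.nonzero(m);print('grip scene',xs.mean()+380,ys.mean()+150,ys.min()+150,ys.max()+150)
E
```

```text
(594, 432, 3) (594, 548, 3)
jig corners [array([359., 136.,  12.]), array([491., 104.,  12.]), array([539., 313.,  12.]), array([412., 344.,  12.])]
rail end side [675. -22. 150.] scene rail top ends [ 651. -459.  150.] [684.  -9. 150.]
grip side 279.0546875 304.1484375 287 325
grip scene 394.5269922879177 167.12082262210797 150 190
```

View pics/ab.png

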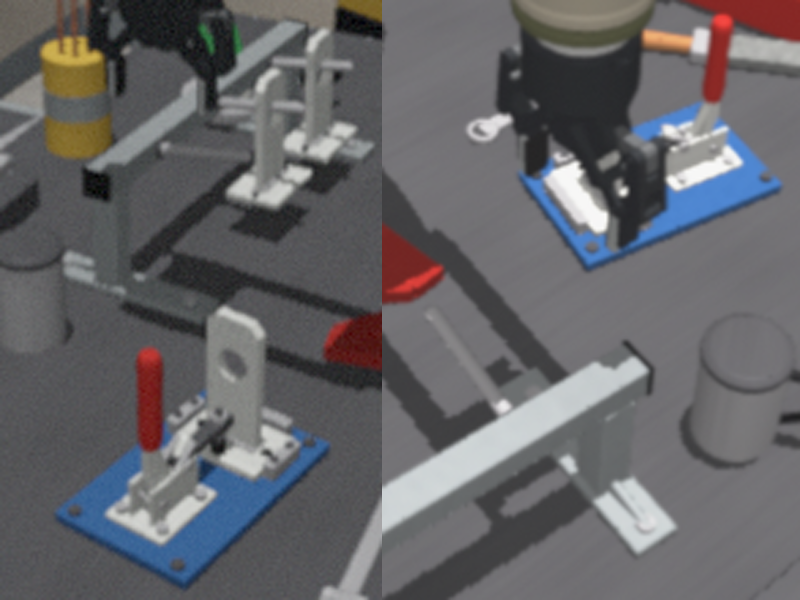

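The crops show the grip at scene (394.7,174) and side (279.3,306.5). The peg runs from tip to root at scene (279.6,274.8)→(308.4,312.8) and side (316.5,216.8)→(285.5,215). The eye is at side (310,293.5).

```bash
python3 - <<'E'
from h import *
import pickle
S=pickle.load(open('s0.pkl','rb'));s=S['side'];c=S['scene']
for n,a,b in(('grip',(279.3,306.5),(394.7,174)),('griptop',(279.6,288.5),(396,156.5)),('gripbot',(279.6,324.5),(393,190)),('tip',(316.5,216.8),(279.6,274.8)),('root',(285.5,215),(308.4,312.8))):
    P,e=two(s,a,c,b);print(n,P.round(1),round(e,1))
print('eye z104',onz(s,(310.1,293.5),104).round(1))
# bracket plate top corners (clamp-side face top) z=152
print([onz(s,(225+x/2.727,160+y/2.727),152).round(1) for x,y in((209,312),(262,326),(221,308))])
# blue plate corners by mask (side)
hsv=cv2.cvtColor(s['image'],cv2.COLOR_BGR2HSV);m=cv2.inRange(hsv,(100,150,60),(120,255,255));m[:295]=0;m[375:]=0;m[:,:240]=0;m[:,355:]=0
q=cv2.convexHull(cv2.findNonZero(m))[:,0];
P=np.array([onz(s,p,12)[:2] for p in q],np.float32);print(cv2.minAreaRect(P))
E
```

```text
grip [464.5 293.3 135.9] 3.8
griptop [462.4 293.1 184.9] 2.2
gripbot [464.3 294.5  86.1] 4.8
tip [548.2 -96.2 154. ] 5.8
root [643.1 -99.2 137.5] 1.4
eye z104 [439.8 178.1 104. ]
[array([462.5, 178.4, 152. ]), array([413.2, 177.9, 152. ]), array([455.8, 168.2, 152. ])]
((447.6077880859375, 232.79904174804688), (221.8678741455078, 140.5103759765625), 78.46080017089844)
```

Emit:
move_arm:
  motion: "-14.4 25.4 0 0 0 -11.5;-14.4 25.4 0 0 0 -11.5;-14.4 25.4 0 0 0 -11.5;-14.4 25.4 0 0 0 -11.5;-14.4 25.4 0 0 0 -11.5;-14.4 25.4 0 0 0 -11.5;-14.4 25.4 0 0 0 -11.5;-14.4 25.4 0 0 0 -11.5;-14.4 25.4 0 0 0 -11.5;-14.4 25.4 0 0 0 -11.5"
  fingers: 0

```text
time: 0.93
tool_pos: [455.9, 253.9, 231.0]
tcp_rot: [-90.0, -0.0, -101.4]
ft_force: [0.6, -0.2, 0.0]
finger_gap: 0.3
```

```bash
python3 - <<'E'
from h import *
import pickle
S={n:snap(n) for n in('scene','side','wrist')}
pickle.dump(S,open('s1.pkl','wb'))
st=readout.sense();print(st['time'],st['tool_pos'],st['tcp_rot'],st['ft_force'],st['finger_gap'],ray(S['wrist'],(320,240)))
A=S['wrist']['image'];B=cv2.resize(S['scene']['image'][140:270,220:430],(630,390),interpolation=cv2.INTER_CUBIC)[:, :]
A=cv2.resize(A,(400,300));B=cv2.resize(S['scene']['image'][150:350,250:430],(400,444),interpolation=cv2.INTER_CUBIC)
o=np.zeros((600,800,3),np.uint8);o[:300,:400]=A;o[:444,400:]=B
cv2.imwrite('pics/w1.png',o)
E
```

```text
1.0833 [456.6603118  252.77220496 231.06693857] [-9.00107988e+01 -2.76232633e-02 -1.01612861e+02] [-0.495291    0.38909034 -0.33573429] -0.1553525461001906 (array([469.807462  , 316.74718864, 374.13973133]), array([-0.05746201, -0.2703643 , -0.96104176]))
```

View pics/w1.png

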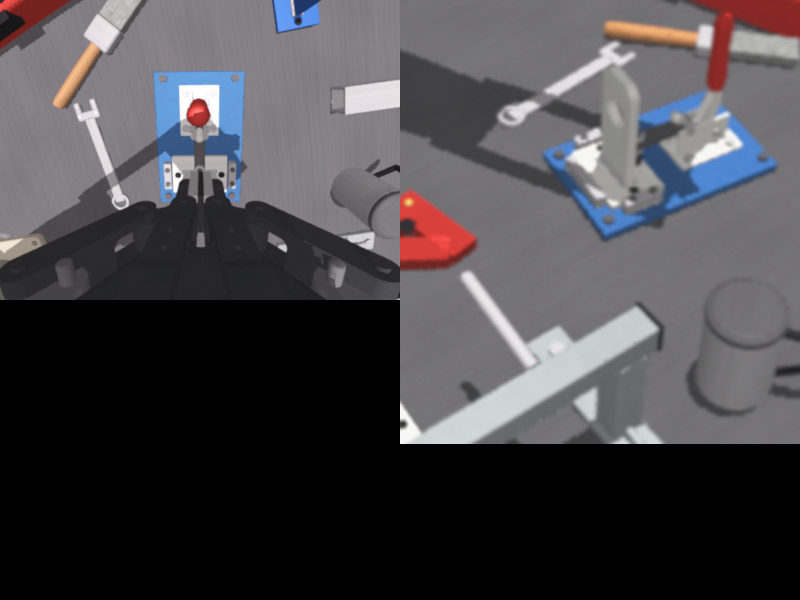

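The wrist view shows the grip centred laterally between the fingers, with the jig square to the tool. The scene view now shows the bracket unobstructed, its eye at about (353.5,194), and the empty peg in full. Next I descend into the gap.

Emit:
move_arm:
  motion: "0 0 -3.5 0 0 0;0 0 -7 0 0 0;0 0 -10.4 0 0 0;0.2 1 -10.4 0 0 0;0.25 1.3 -10.4 0 0 0;0.25 1.3 -10.4 0 0 0"

```text
time: 1.58
tool_pos: [460.0, 267.8, 129.4]
tcp_rot: [-89.9, 0.1, -101.5]
ft_force: [0.4, 0.3, 0.6]
finger_gap: -0.3
```

```bash
python3 - <<'E'
from h import *
import pickle
S=pickle.load(open('s1.pkl','rb'));s=S['side'];c=S['scene']
f=lambda x,y:(250+(x-400)/2.222,150+y/2.222)
print('eye',two(s,(310.1,293.5),c,f(630,98)))
tip=f(468,276);root=f(530,361)
for z in (150,154,158):print('tip',z,onz(c,tip,z).round(1))
print('root',onz(c,root,135).round(1),two(s,(285.5,215),c,root))
print('rail top near-end corners',onz(c,f(632,307),150).round(1),onz(c,f(660,328),150).round(1))
# path
u=np.array([.2,.98]);p=np.array([464,293.])
for d in(0,10,20,30,40,50,60,70,80):
    t=np.radians(d);print(d,((95*np.sin(t)-11*np.cos(t)-11)*u+p).round(),round(32+95*np.cos(t)+11*np.sin(t)))
E
```

```text
eye (array([436.62786477, 191.15331423, 112.77611382]), np.float64(4.686352156603953))
tip 150 [548.5 -91.1 150. ]
tip 154 [551.2 -92.8 154. ]
tip 158 [554.  -94.5 158. ]
root [640.6 -97.9 135. ] (array([642.80630632, -98.68694723, 137.78326488]), np.float64(1.4576497682941334))
rail top near-end corners [660.2  -6.3 150. ] [690.3  -3.  150. ]
0 [460. 271.] 127
10 [463. 288.] 127
20 [466. 304.] 125
30 [469. 319.] 120
40 [472. 334.] 112
50 [475. 347.] 101
60 [477. 357.] 89
70 [479. 366.] 75
80 [480. 372.] 59
```

Emit:
move_arm:
  motion: "0.2 1 0 0 0 0;0.4 2.1 0 0 0 0;0.5 2.9 -0.1 0 0 0;0.7 3.7 -0.2 0 0 0;0.85 4.5 -0.4 0 0 0;1 5.2 -0.7 0 0 0;1.15 6 -1.1 0 0 0;1.3 6.7 -1.5 0 0 0;1.45 7.4 -2 0 0 0;1.6 8 -2.6 0 0 0"

```text
time: 2.42
tool_pos: [474.5, 348.2, 100.9]
tcp_rot: [-90.0, 0.0, -101.5]
ft_force: [-0.4, -0.9, 4.0]
finger_gap: -0.1
```

Emit:
move_arm:
  motion: "0.1 0.5 -0.6 0 0 0;0.2 1 -1.2 0 0 0;0.3 1.45 -1.9 0 0 0;0.4 1.9 -2.6 0 0 0;0.45 2.2 -3.4 0 0 0;0.5 2.5 -4.2 0 0 0;0.5 2.5 -4.4 0 0 0;0.5 2.5 -4.4 0 0 0"

```text
time: 3.08
tool_pos: [479.6, 372.6, 57.4]
tcp_rot: [-90.0, 0.0, -101.5]
ft_force: [-2.3, 0.5, 6.8]
finger_gap: -0.1
```

```bash
python3 - <<'E'
from h import *
import pickle
S={n:snap(n) for n in('scene','side')}
pickle.dump(S,open('s2.pkl','wb'))
A=cv2.resize(S['side']['image'][250:390,230:370],(400,400),interpolation=cv2.INTER_CUBIC);B=cv2.resize(S['scene']['image'][140:280,300:440],(400,400),interpolation=cv2.INTER_CUBIC)
cv2.imwrite('pics/w2.png',np.hstack([A,B]))
E
```

```text
(no output)
```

View pics/w2.png

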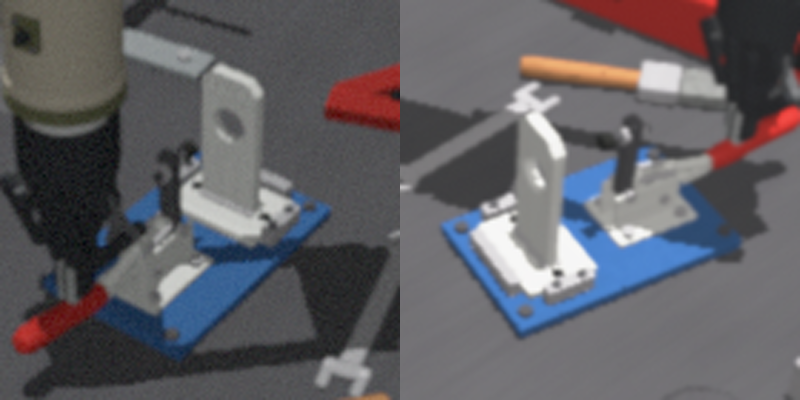

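The handle is well over and the arm stands up. I'll press on until the stop shows as a force rise.

Emit:
move_arm:
  motion: "0 0 -0.2 0 0 0;0 0 -0.4 0 0 0;0 0 -0.5 0 0 0;0 0 -0.5 0 0 0"

```text
time: 3.52
tool_pos: [480.0, 372.9, 56.5]
tcp_rot: [-90.0, 0.1, -101.5]
ft_force: [-15.7, -7.7, 38.4]
finger_gap: 0.1
```

The force rose to 38 N at the stop, so the clamp is fully open. Now up and over to the bracket, turning the jaws across the eye plate.

Emit:
move_arm:
  motion: "0 0 2 0 0 0;0 0 6 0 0 0;0 0 10 0 0 0;0 0 14 0 0 0;0 0 18 0 0 0;0 0 20 0 0 0;-1 -4 20 0 0 7;-2 -8 20 0 0 14;-3 -12 20 0 0 21;-4 -16 20 0 0 28"

```text
time: 4.35
tool_pos: [438.8, 211.5, 250.9]
tcp_rot: [-90.1, -0.0, -73.3]
ft_force: [0.3, -0.4, 0.6]
finger_gap: 0.1
```

Emit:
move_arm:
  motion: "0 -2 -1 0 0 7;0 -3.7 -2 0 0 14;0 -3.7 -3 0 0 21;0 -3.7 -3 0 0 28;0 -3.7 -3 0 0 35;0 -3.7 -3 0 0 42;0 -3.7 -3 0 0 49;0 -3.7 -3 0 0 56;0 -3.7 -3 0 0 62;0 -3.7 -3 0 0 62"
  fingers: 5

```text
time: 5.18
tool_pos: [439.5, 175.9, 221.2]
tcp_rot: [-90.1, 0.1, -11.5]
ft_force: [0.5, -0.4, -0.2]
finger_gap: 49.8
```

```bash
python3 - <<'E'
from h import *
import pickle
S={n:snap(n) for n in('scene','side','wrist')}
pickle.dump(S,open('s3.pkl','wb'))
st=readout.sense();print(st['joint_pos'].round(),st['tool_pos'],st['tcp_rot'],ray(S['wrist'],(320,240)))
A=cv2.resize(S['side']['image'][250:390,230:370],(320,320),interpolation=cv2.INTER_CUBIC);B=cv2.resize(S['wrist']['image'],(640,480))
o=np.zeros((480,800,3),np.uint8);o[:,:480]=S['wrist']['image'][:,80:560];o[:320,480:]=A
cv2.imwrite('pics/w3.png',o)
E
```

```text
[ 16. -12. 105.  -0.  87. -62.] [439.64409987 176.09449645 221.64685939] [-9.00348481e+01  4.80919894e-02 -1.19470218e+01] (array([376.1111314 , 189.49016168, 364.6735054 ]), array([ 0.26907638, -0.05930002, -0.96129153]))
```

View pics/w3.png

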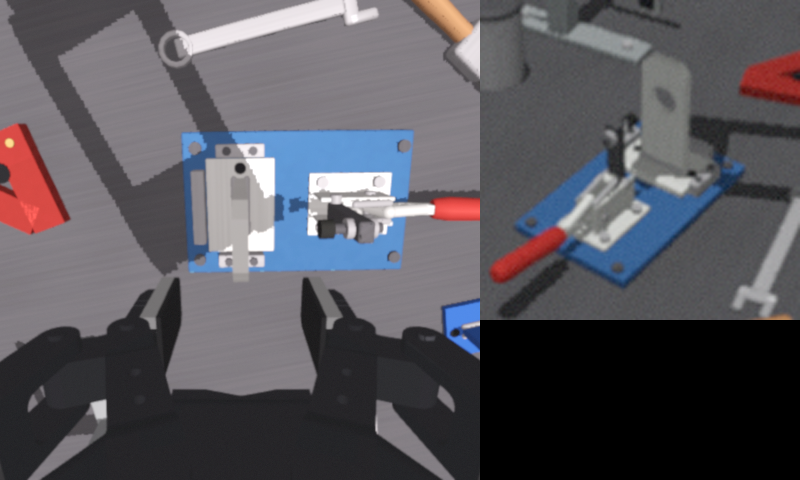

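In the wrist view the plate's top edge runs from about (320,178) to (320,281) in full-image pixels. It is centred between the pads and square to them, and the clamp is open.

```bash
python3 - <<'E'
from h import *
import pickle
S=pickle.load(open('s3.pkl','rb'));w=S['wrist'];s=S['side']
for p in((320.5,178),(320.5,281),(312,240),(329,240)):print(p,onz(w,p,152).round(1))
f=lambda x,y:(230+(x-480)/2.286,250+y/2.286)
# top near corner edge across views : near-end top (wrist 320,281) & side left end of top
g=cv2.cvtColor(w['image'],cv2.COLOR_BGR2GRAY)[150:300,320];print(g)
print('eye stereo', onz(s,f(666,98),104))
print('top left', two(w,(320.5,281),s,f(642,56)),two(w,(320.5,281),s,f(646,54)))
E
```

```text
(320.5, 178) [399.2 184.4 152. ]
(320.5, 281) [461.8 171.1 152. ]
(312, 240) [434.6 171.6 152. ]
(329, 240) [436.8 181.7 152. ]
[189 169 152 146 145 145 140 133 149 174 180 171 139  79  38  34  35  36
  34  35  34  35  46  94 146 176 182 174 158 145 140 140 141 141 142 143
 140 140 141 139 139 138 139 139 139 139 139 141 143 154 166 172 173 173
 172 172 173 173 173 172 172 173 173 173 172 173 172 173 174 177 179 180
 180 180 180 180 180 180 180 180 179 180 180 180 179 180 180 180 180 180
 180 180 180 180 180 180 180 180 180 180 180 180 180 180 180 179 180 180
 180 180 180 180 180 180 179 180 180 179 179 180 180 178 173 163 156 155
 155 156 158 155 150 143 134 129 128 128 129 127 127 129 128 128 128 129
 128 128 129 129 128 126]
eye stereo [438.1693627  174.50062405 104.        ]
top left (array([466.3184263 , 170.77017571, 145.14157286]), np.float64(3.389594074644017)) (array([463.11389745, 170.96014433, 149.4253666 ]), np.float64(0.6088026667266644))
```

Emit:
move_arm:
  motion: "0 0 0 0 0 0;0 0 -3 0 0 0;-0.1 0 -6 0 0 0;-0.1 0 -8 0 0 0;-0.1 0 -9.3 0 0 0;-0.1 0 -9.5 0 0 0;-0.1 0 -9.5 0 0 0"
  fingers: 3

```text
time: 5.92
tool_pos: [438.1, 176.0, 126.5]
tcp_rot: [-90.1, 0.1, -11.8]
ft_force: [-0.1, -0.3, 0.1]
finger_gap: 30.1
```

Emit:
move_arm:
  motion: "0 0 0 0 0 0;0 0 0 0 0 0;0 0 0 0 0 0;0 0 0 0 0 0;0 0 0 0 0 0;0 0 0 0 0 0"
  fingers: 0
  squeeze: 80

```text
time: 6.42
tool_pos: [439.9, 176.4, 128.8]
tcp_rot: [-89.9, -0.1, -11.7]
ft_force: [-0.3, -0.4, 5.8]
finger_gap: 8.5
```

Emit:
move_arm:
  motion: "0 0 0.5 0 0 0;0 0 1 0 0 0;0 0 1.6 0 0 0;0 0 2.3 0 0 0;0 0 3 0 0 0;0 0 4.5 0 0 0;0 0 6.5 0 0 0;0 0 8.5 0 0 0;0 0 10 0 0 0;0 0 10 0 0 0"

```text
time: 7.25
tool_pos: [440.7, 176.8, 231.8]
tcp_rot: [-89.8, -0.3, -11.7]
ft_force: [0.9, 0.2, -2.2]
finger_gap: 8.4
```

```bash
python3 - <<'E'
from h import *
import pickle
S={n:snap(n) for n in('scene','side','wrist')}
pickle.dump(S,open('s4.pkl','wb'))
st=readout.sense();print(st['tool_pos'],st['tcp_rot'],st['ft_force'],st['finger_gap'],st['wrist_torque'])
A=cv2.resize(S['side']['image'][165:365,230:380],(390,520),interpolation=cv2.INTER_CUBIC);B=cv2.resize(S['scene']['image'][120:400,220:440],(408,520),interpolation=cv2.INTER_CUBIC)
cv2.imwrite('pics/w4.png',np.hstack([A,B]))
E
```

```text
[438.51239449 176.21191332 226.58781505] [-9.00193852e+01  4.34923663e-02 -1.17178291e+01] [-0.1006662  -0.27745754 -3.1683246 ] 8.29014831029266 [ 0.00532373  0.01651202 -0.06871294]
```

View pics/w4.png

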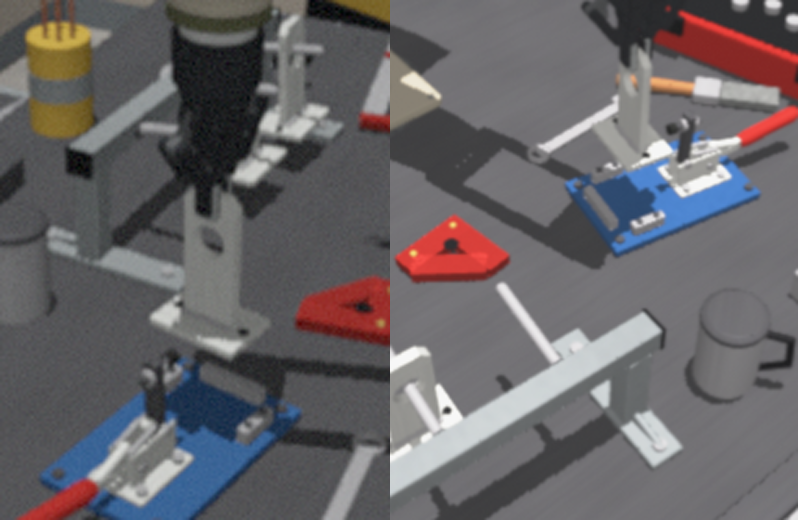

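The bracket hangs straight in the grip (weight 3.2 N), clear of the jig, with the clamp still open. Next I measure the rail and peg direction for the insertion.

```bash
python3 - <<'E'
from h import *
import pickle
S=pickle.load(open('s4.pkl','rb'));c=S['scene'];s=S['side']
tip=onz(c,(279.2,274.5),154);print('tip',tip.round(1))
for z in(142,140,138,136):
    q=onz(c,(309.9,313.9),z);d=q-tip;print(z,q.round(1),'slope',np.degrees(np.arctan2(-d[2],np.hypot(*d[:2]))).round(1),'yaw',np.degrees(np.arctan2(d[1],d[0])).round(1))
img=c['image'];g=cv2.GaussianBlur(img,(3,3),0)
m=cv2.inRange(img,(150,150,140),(235,235,225))
# rail front-top edge: fit by line detector in rail area
roi=cv2.cvtColor(img,cv2.COLOR_BGR2GRAY).copy()
L=cv2.createLineSegmentDetector().detect(roi)[0][:,0]
for l in L:
    n=np.hypot(l[2]-l[0],l[3]-l[1])
    if n>60 and l[[1,3]].min()>270 and l[[0,2]].max()<390:
        a=onz(c,l[:2],150);b=onz(c,l[2:],150);
        if a[1]<b[1]:a,b=b,a
        print(l.round(),a.round(),b.round(),'yaw',np.degrees(np.arctan2(-(b-a)[0],(b-a)[1])).round(1)-180)
E
```

```text
tip [550.1 -95.2 154. ]
142 [ 648.4 -100.7  142. ] slope 7.0 yaw -3.2
140 [647.3 -99.9 140. ] slope 8.2 yaw -2.8
138 [646.2 -99.1 138. ] slope 9.4 yaw -2.3
136 [645.1 -98.3 136. ] slope 10.7 yaw -1.8
[ -0. 356. 106. 279.] [ 350. -352.  150.] [ 392. -561.  150.] yaw -348.7
[182. 279. 131. 313.] [ 442. -241.  150.] [ 451. -347.  150.] yaw -354.9
[312. 313. 260. 344.] [ 655. -100.  150.] [ 647. -206.  150.] yaw -4.099999999999994
[ 19. 480. 100. 415.] [ 595. -467.  150.] [ 615. -597.  150.] yaw -351.6
[134. 317. 186. 283.] [ 454. -240.  150.] [ 464. -347.  150.] yaw -355.1
[ -1. 438.  50. 399.] [ 522. -519.  150.] [ 535. -602.  150.] yaw -351.4
[ 91. 403.  -0. 476.] [ 569. -469.  150.] [ 592. -619.  150.] yaw -351.3
[123. 445. 363. 300.] [690. -11. 150.] [ 660. -459.  150.] yaw -3.8000000000000114
[ 29. 308.  81. 272.] [ 302. -382.  150.] [ 324. -490.  150.] yaw -348.7
[ 93. 281.  40. 319.] [ 339. -374.  150.] [ 361. -482.  150.] yaw -348.3
[193. 430. 246. 397.] [ 712. -276.  150.] [ 706. -366.  150.] yaw -3.9000000000000057
[342. 353. 174. 461.] [ 747. -111.  150.] [ 728. -411.  150.] yaw -3.8000000000000114
[ 53. 404.   0. 444.] [ 532. -518.  150.] [ 545. -604.  150.] yaw -351.3
```

Emit:
move_arm:
  motion: "0 -3 0 0 0 -7;0 -6 0 0 0 -14;0 -9 0 0 0 -21;0 -12 0 0 0 -28;0 -15 0 0 0 -35;0 -18 0 0 0 -42;0 -21 0 0 0 -49;0.5 -24 0 0 0 -56;1 -26 0 0 0 -63;1.5 -27 0 0 0 -70"

```text
time: 8.23
tool_pos: [452.9, -96.1, 225.5]
tcp_rot: [-90.2, 0.0, -82.2]
ft_force: [0.2, 0.3, -3.8]
finger_gap: 8.3
```

Emit:
move_arm:
  motion: "1.5 0.1 -1.5 0 0 -6;3 0.2 -3 0 0 -11.6;3.6 0.2 -3.8 0 0 -11.6;3.6 0.2 -3.8 0 0 -11.6;3.6 0.2 -3.8 0 0 -11.6"

```text
time: 8.65
tool_pos: [488.6, -91.3, 187.8]
tcp_rot: [-90.2, 0.0, -93.1]
ft_force: [-0.2, -0.2, -3.2]
finger_gap: 8.6
```

```bash
python3 - <<'E'
from h import *
import pickle
S={n:snap(n) for n in('scene','side','wrist')}
pickle.dump(S,open('s5.pkl','wb'))
st=readout.sense();print(st['tool_pos'],st['tcp_rot'],st['ft_force'],st['finger_gap'],ray(S['wrist'],(320,240)))
w=S['wrist']['image'][:,:];B=cv2.resize(S['scene']['image'][170:350,200:380],(320,320),interpolation=cv2.INTER_CUBIC)
A=cv2.resize(S['side']['image'][140:300,230:390],(280,280),interpolation=cv2.INTER_CUBIC)
o=np.zeros((600,800,3),np.uint8);o[:480,:480]=w[:,80:560];o[:320,480:]=B;o[320:,480:760]=A
cv2.imwrite('pics/w5.png',o)
E
```

```text
[489.73282955 -91.68889502 190.04431118] [-8.99632183e+01 -1.57645318e-02 -9.32188191e+01] [ 1.14355056 -0.25165071 -2.79556882] 8.465617279520698 (array([493.25622271, -26.61745422, 332.7396224 ]), array([-0.01750864, -0.27536744, -0.9611796 ]))
```

View pics/w5.png

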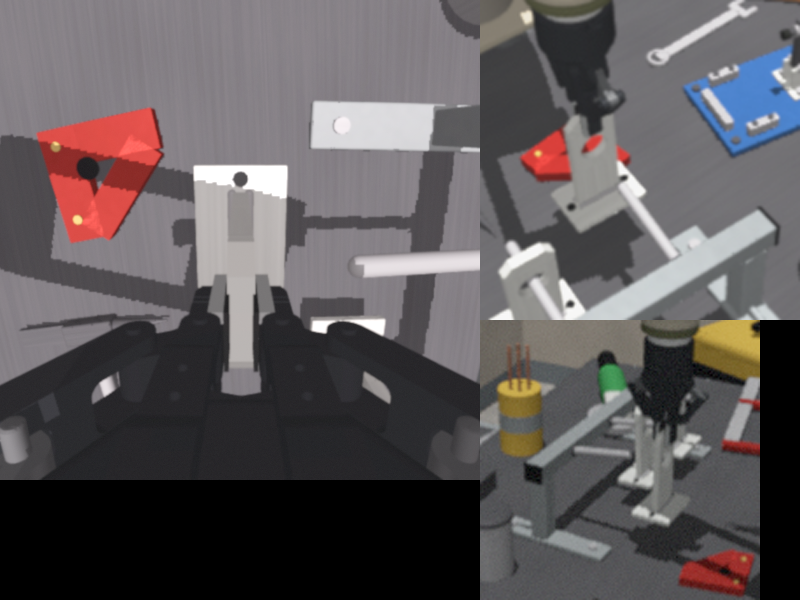

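The wrist view shows the peg tip at about (431,267) in full-image pixels, just ahead of the bracket, nearly in line with the jaws' opening direction.

```bash
python3 - <<'E'
from h import *
import pickle
S=pickle.load(open('s5.pkl','rb'));w=S['wrist'];c=S['scene']
print('tip',two(w,(430,267),c,(279.6,274.3)),onz(w,(430,267),154))
g=cv2.cvtColor(w['image'],cv2.COLOR_BGR2GRAY).astype(int)
for x in(440,470,500,530,560,590,620):
    col=g[235:300,x];ys=np.nonzero(col>165)[0]+235;print(x,ys.min(),ys.max(),len(ys),end=' | ')
    y=(ys.min()+ys.max())/2
    # intersect ray with plane z=154-.176*((x-550))
    o,d=ray(w,(x,y));t=(154-.176*(o[0]-550)-o[2])/(d[2]+.176*d[0]);print((o+t*d).round(1))
E
```

```text
tip (array([547.92763562, -94.91520938, 152.42628371]), np.float64(3.3525784504945144)) [546.45877744 -95.6677691  154.        ]
440 257 264 8 | [551.7 -92.5 153.7]
470 256 275 20 | [569.  -97.4 150.7]
500 254 273 20 | [586.8 -98.5 147.5]
530 253 271 19 | [605.6 -99.9 144.2]
560 251 269 19 | [ 625.2 -101.1  140.8]
590 249 267 19 | [ 646.  -102.4  137.1]
620 260 299 40 | [ 671.1 -119.4  132.7]
```

Emit:
move_arm:
  motion: "1 -0.1 -0.15 0 0 -0.5;2 -0.2 -0.3 0 0 -0.5;3 -0.25 -0.5 0 0 -0.5;4 -0.3 -0.7 0 0 -0.5;5 -0.35 -0.9 0 0 -0.5;6 -0.45 -1.05 0 0 -0.5;6.7 -0.5 -1.2 0 0 -0.5;6.7 -0.5 -1.2 0 0 -0.5"

```text
time: 9.47
tool_pos: [557.7, -96.8, 177.9]
tcp_rot: [-89.9, -0.0, -93.8]
ft_force: [0.1, 0.2, -2.6]
finger_gap: 8.5
```

Emit:
move_arm:
  motion: "0.8 -0.05 -0.15 0 0 0;1.6 -0.1 -0.3 0 0 0;2.4 -0.15 -0.45 0 0 0;3.2 -0.2 -0.6 0 0 0;3.5 -0.2 -0.65 0 0 0;3.5 -0.2 -0.65 0 0 0"

```text
time: 9.97
tool_pos: [592.4, -98.7, 170.4]
tcp_rot: [-90.0, 0.0, -93.8]
ft_force: [-0.2, 0.6, -3.3]
finger_gap: 8.6
```

```bash
python3 - <<'E'
from h import *
S={n:snap(n) for n in('scene','side','wrist')}
st=readout.sense();print(st['tool_pos'],st['tcp_rot'],st['ft_force'],st['finger_gap'])
w=S['wrist']['image'][:,:];B=cv2.resize(S['scene']['image'][170:350,200:380],(320,320),interpolation=cv2.INTER_CUBIC)
A=cv2.resize(S['side']['image'][140:300,230:390],(280,280),interpolation=cv2.INTER_CUBIC)
o=np.zeros((600,800,3),np.uint8);o[:480,:480]=w[:,80:560];o[:320,480:]=B;o[320:,480:760]=A
cv2.imwrite('pics/w6.png',o)
E
```

```text
[591.67883083 -98.70405726 170.67472257] [-9.00317409e+01  3.10396027e-03 -9.38184459e+01] [ 0.35868131 -0.26079491 -3.19506943] 7.992538003246404
```

View pics/w6.png

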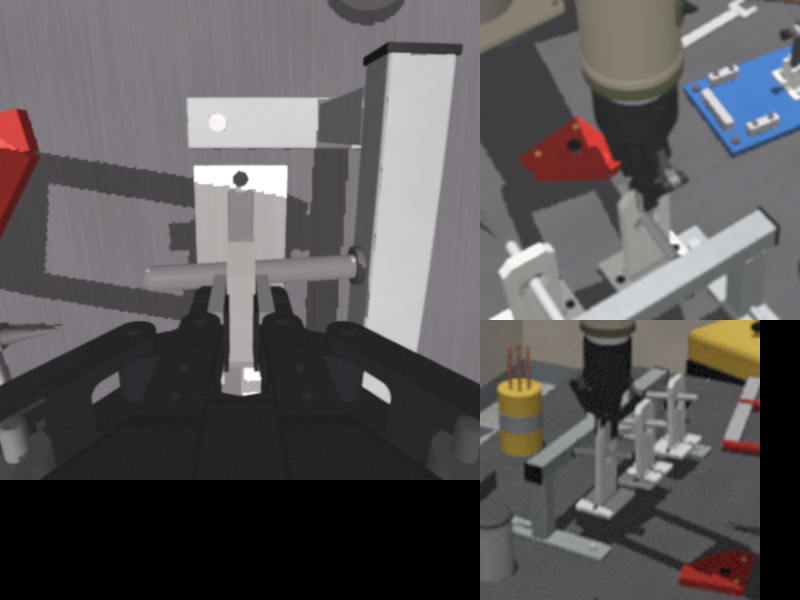

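The peg passes through the eye on both sides of the plate. Next I lower it until the peg takes the weight.

Emit:
move_arm:
  motion: "0 0 -0.3 0 0 0;0 0 -0.6 0 0 0;0 0 -0.8 0 0 0;0 0 -0.8 0 0 0"

```text
time: 10.45
tool_pos: [591.3, -98.6, 162.0]
tcp_rot: [-90.1, 0.0, -93.8]
ft_force: [0.5, 0.7, -3.3]
finger_gap: 8.1
```

Emit:
move_arm:
  motion: "0 0 -0.1 0 0 0;0 0 -0.1 0 0 0;0 0 -0.1 0 0 0"

```text
time: 10.7
tool_pos: [591.9, -98.8, 161.9]
tcp_rot: [-90.0, -0.0, -93.8]
ft_force: [-0.1, 0.2, -1.9]
finger_gap: 8.0
```

Emit:
move_arm:
  motion: "0 0 -0.1 0 0 0;0 0 -0.1 0 0 0;0 0 -0.1 0 0 0"

```text
time: 10.95
tool_pos: [592.1, -98.8, 161.3]
tcp_rot: [-90.0, -0.0, -93.8]
ft_force: [-0.5, 0.9, 0.8]
finger_gap: 8.4
```

Emit:
move_arm:
  motion: "0 0 0 0 0 0;0 0 0 0 0 0;0 0 0 0 0 0;0 0 0 0 0 0;0 0 0 0 0 0;0 0 0 0 0 0;0 0 0 0 0 0;0 0 0 0 0 0;0 0 0 0 0 0;0 0 0 0 0 0"
  fingers: 2.6

```text
time: 11.78
tool_pos: [591.9, -98.8, 160.8]
tcp_rot: [-90.0, -0.0, -93.8]
ft_force: [-0.6, 0.4, -0.5]
finger_gap: 26.2
```

Emit:
move_arm:
  motion: "0 0 0.5 0 0 0;0 0 1 0 0 0;0 0 2 0 0 0;0 0 3.5 0 0 0;0 0 5 0 0 0;0 0 7 0 0 0;0 0 9 0 0 0;0 0 12 0 0 0;0 0 12 0 0 0"

```text
time: 12.53
tool_pos: [594.4, -99.3, 289.3]
tcp_rot: [-89.4, -0.1, -93.8]
ft_force: [0.7, 0.4, 2.4]
finger_gap: 26.0
```

Emit:
move_arm:
  motion: "-4 0 2 0 0 0;-8 2 2 0 0 0;-12 4 2 0 0 0;-16 6 2 0 0 0;-16 6 2 0 0 0;-16 6 2 0 0 0;-16 6 2 0 0 0;-16 6 2 0 0 0;-16 6 2 0 0 0;-16 6 2 0 0 0"

```text
time: 13.37
tool_pos: [432.5, -39.2, 300.7]
tcp_rot: [-90.0, 0.0, -93.9]
ft_force: [-0.3, -1.6, 0.1]
finger_gap: 25.8
```

```bash
python3 - <<'E'
from h import *
S={n:snap(n) for n in('scene','side')}
B=cv2.resize(S['scene']['image'][130:430,100:440],(480,424),interpolation=cv2.INTER_CUBIC)
A=cv2.resize(S['side']['image'][150:390,220:400],(318,424),interpolation=cv2.INTER_CUBIC)
cv2.imwrite('pics/w7.png',np.hstack([A,B]))
E
```

```text
(no output)
```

View pics/w7.png

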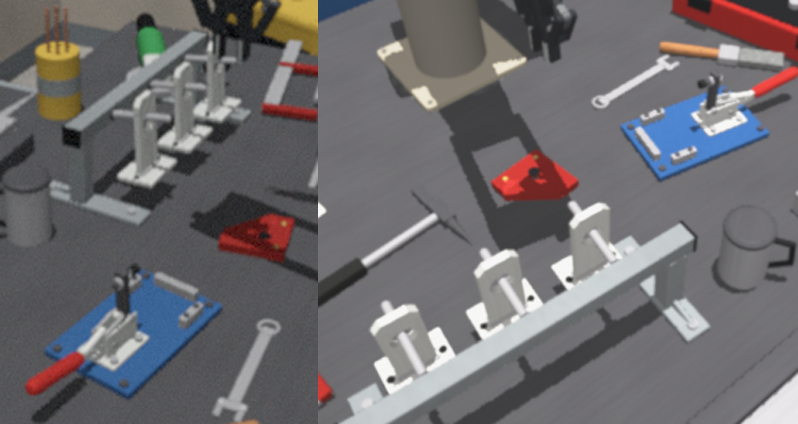

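All three brackets hang upright, evenly spaced, at (590,230), (497,280) and (400,335) in the scene crop. The clamp is still open and the robot is clear of everything.

```bash
python3 -c "
from h import *
print(r.hand_in())"
```

```text
the job is handed in; nothing more can be done
None
```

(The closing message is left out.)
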